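# Unlock the slide box with its key and open the cover

### The arm

A 6-joint arm with a two-finger parallel gripper is mounted at the origin on a cart in front of the work surface, level with it; the furniture and walls round the work are solid. World frame = base frame: x ahead of the robot, y to its left, z up, the work surface at z = 0. Lengths are in m, angles in degrees, forces in N, time in s.
With the tool pointing down it reaches from about 0.325 to 1 m from the base axis. Payload 5.1 kg.
Tool frame: the origin (TCP) lies at the very end of the fingers, on their centre line; the grasp point (between the pads) lies r.grip_point_offset behind it (r.grip_point_offset is the distance from the TCP to the grasp point, in m); z points along the fingers, y is the direction in which the jaws open and shut (so a half turn about z gives the same grasp; the last joint's range is limited). The gripper opens to 85 mm and grips with 20 to 120 N. Pads are 22 mm wide; open, the fingers measure 114 mm over their backs; the gripper's body (76 mm by 85 mm) begins 54 mm behind the grasp point. The pads swing forward as they close: fully open they stand 13 mm farther back than shut.
Start: joints at [-74.061, 7.093, 94.555, -0, 78.352, -4.733], TCP at [0.229, -0.608, 0.231] pointing down, gripper open.
Joint ranges: [-149.61, 149.61], [-58.7, 133.49], [1.44, 155.28], [-77.14, 257.14], [18.33, 153.61], [-166.67, 166.67]. Speed limits (degrees/s): [147.25, 147.25, 180, 180, 180, 180].

### API

Orientations are given as a 3x3 rotation matrix whose columns are the frame's x, y, z axes.
In Python, from station import readout, eyes, r gives the robot as it stands. The module is installed in compiled form; this text tells all that it offers.
- The arm moves only by the tool play_rows, never from a script. Its argument "plan" is one flat list of numbers, 5 for each row, row after row: the shift along the tool's x, y, z in cm, then the turn about the tool's z in degrees, then the finger opening in cm, from 0 to 8.54. In form: [x, y, z, turn, claw, x, y, z, turn, claw, ...]. A call has 1 to 5 rows; each row is the pose to reach, as a shift and turn from the pose commanded when the call began, along the tool's axes at that moment; what a row does not reach only later rows make up. A row lasts 1/8 s, in which the tool goes at most 62.5 mm and 10.7 degrees, less where a joint would pass 70% of its speed; a pose out of reach is approached as far as the arm can. A call with a gripper value outside its range is refused whole. The fingers move at their own pace and stop on an object; "force" is the grip in N (left out, the last holds). Time passes only in rows, so rows that repeat a pose let the fingers close. It gives the time, the measured TCP pose, the force and the opening at its end, in the units of the state.
- readout.read_state(): the state, without advancing time (a new reading comes with each control period).
- eyes.read_camera(name): name is "scene" or "top" or "wrist"; returns the picture (384x512x3 uint8, red, green, blue); there is no depth.
- eyes.get_calibration(name): a dict with "intrinsics" (3x3 intrinsics, pixels), "k1" (the pictures are not rectified: a ray, as slopes to the right and down, at radius r is drawn at 1 + k1 r^2 times it, then the intrinsics apply), "origin" and "attitude" of the camera in the world. Camera axes: x right, y down, z forward; pixel columns grow to the right and rows downward; lengths in m; the calibration is good to about 2 mm. A picture is of the moment at which its call begins: read the wrist's pose just before it. get_calibration takes no time and is no camera call; for the wrist camera it gives the pose at the moment of the call.
- r.job_done(): hands the job in, once; it reports no verdict.
The state is a dict: "t": time; "joints": joint angles; "dq": joint speeds; "joint_torque": joint torques, N m; "tcp_pos": TCP position; "orientation": TCP orientation; "contact_force": force on the tool from outside, world axes, zero at the start; "torque": the same for the moment, N m; "grip_width": finger opening in m.
Only numpy, scipy, OpenCV 4.12 (cv2) and the standard library are available. Lean on these libraries where they do the work, as an engineer would, in place of code of your own. Each camera call takes 0.05 s, during which the arm holds its last target. There are 200 camera calls.

### The job

Take the key from its stand, feel for the keyhole in the lock of the grey slide box, push the key fully home and turn it clockwise, without forcing it, until it stops. Then slide the box's cover wide open by its knob and leave it so, with the key still turned in the lock and the other things on the bench undisturbed.

Things in the scene. Friction and masses are not known exactly. Their poses are not given: they have to be found in the camera images.
- key_bow (a point): Centre of the key's bow, the black block by which the key is gripped: 34 mm along its x, 10 mm thick along y, 32 mm tall. The key (60 g, 67 mm long) stands upright, bow up, in the slot of a grey stand (56 x 44 mm, 56 mm tall, fixed to the bench), x along the slot, and lifts straight out. Half a turn about z makes no difference to the key.
- key_foot (a point): Middle of the key's underside, 51 mm below the bow's centre; z up the shank, x along the bit. Upward from the foot: flat bit 20 mm along x, 5 mm thick along y, 8 mm tall; round shank 6.6 mm in diameter; round collar 18 mm in diameter from 15.5 to 19.5 mm; bow from 35 mm. In the stand the foot is 40.5 mm above the bench.
- key: The key; origin and axes as at key_foot. Home in the lock (collar on the lock plate) it turns clockwise seen from above, against about 0.04 N m of friction, by about 1.4 rad to a solid stop; from 1.05 rad on the hidden bolt is clear of the cover. Not home, it does not turn. It stays in the lock when turned. Over 60 N between key and box breaks the lock.
- lock_mid (a point): Middle of the lock window, level with the steel deck 62 mm above the bench; z up, x along the window (68 mm along x, 26 mm along y). 3 mm down in it lies a dark lock plate with the keyhole, a slot 23 mm along x and 8 mm across, on the window's centre line. But the plate floats along x: the slot's centre is anywhere within 8 mm of this point along x, to be felt for with the key.
- lock_plate (a point): Middle of the window at the level of the lock plate's top, 3 mm below lock_mid (fixed to the box, same axes). The plate is sprung: under a key that misses the slot it yields down by up to 8 mm, from 2 N to 7 N, then stands rigid; over the slot it springs up round the bit. About 15 N of friction holds it along x. Key home: foot 15.5 mm below the plate's top.
- box: Grey slide box with lock and sliding cover, 110 mm along x, 170 mm along y, 62 mm tall without the knob, fixed to the bench. Origin at the middle of its underside; lock_mid is at [0, 0.055, 0.062] in its frame, with the same axes.
- cover_knob (a point): Centre of the knob on the cover: a black block 22 mm along the box's x, 26 mm along its y, standing 30 mm above the cover, top 92 mm above the bench. The cover (102 x 107 mm, top level with the deck) closes the box beyond the lock deck. Shut, the knob is 86.5 mm from lock_mid in lock_mid's -y direction.
- cover (a joint): How far the cover is slid open, m: 0 shut, 0.080 at its stop. It slides in lock_mid's -y direction, away from the lock, with about 2 N of friction, and stays where it is left. While locked it moves no more than about 8 mm.
- pot: Bystander: small jar with a green screw cap, 48 mm in diameter, 52 mm tall, origin under its centre.
- tape: Bystander: roll of masking tape lying flat, 81 mm in diameter, 19 mm tall, origin under its centre.
- cassette: Bystander: small flat tissue cassette with slits, 44 x 49 x 7 mm, origin under its centre.
Mind the look-alikes: they are no part of the job. Leave any green or orange look-alike of the key alone.

How it is judged:
By the outcome, as a careful person would: the job done as asked, in the order asked, and still so for the second after the job is handed in, with the robot touching nothing.
It also fails if it takes over 72 s, if anything falls off the work surface, if the arm or the gripper's body presses on something with over 40 N, if the wrist force passes 120 N, or if a joint passes its speed limit or range.

## Working session

There is one attempt and no reset: what is moved stays moved. The work goes in short steps, Python scripts to look and compute and a tool call to move; the robot and the scene stay as the last step left them, time stands still between calls to the robot, and variables do not carry over. Pictures are saved under pics/ and viewed, about 8 in all and at most 12, crops included, and the job is handed in when it is done.

Besides the shell and the picture viewer there is one more tool, called after ">>>" by a JSON object that holds its "op" and its "data", one argument or row to a line. play_rows: Moves the arm, as the interface text tells. Its arguments: {"type":"object","properties":{"plan":{"type":"array","items":{"type":"number"}},"force":{"type":"number"}},"required":["plan"]}

```bash
mkdir -p pics
python3 - <<'E'
from station import readout, eyes, r
import cv2,numpy as np
s=readout.read_state();print({k:np.round(v,4).tolist() for k,v in s.items()},r.grip_point_offset)
for n in("scene","top"):
    cv2.imwrite(f"pics/{n}0.png",eyes.read_camera(n)[:,:,::-1])
    c=eyes.get_calibration(n);print(n,{k:np.round(v,4).tolist() for k,v in c.items()})
a=cv2.imread("pics/scene0.png");b=cv2.imread("pics/top0.png")
cv2.imwrite("pics/both.png",cv2.resize(np.vstack([a,b]),None,fx=.78,fy=.78))
E
```

```text
{'t': 0.0, 'joints': [-74.0597, 7.1337, 94.6335, 0.0003, 78.3512, -4.7334], 'dq': [-0.1414, 0.0484, -0.0067, 0.0525, -0.0592, -0.0409], 'joint_torque': [-0.0009, -42.3614, -36.5456, -0.0, 0.0069, 0.0], 'tcp_pos': [0.2293, -0.6076, 0.2301], 'orientation': [[0.9356, 0.353, -0.0006], [0.353, -0.9356, 0.002], [0.0002, -0.0021, -1.0]], 'contact_force': [-0.3724, 0.3866, -0.841], 'torque': [-0.0288, 0.0092, -0.0237], 'grip_width': 0.0852} 0.0187
scene {'intrinsics': [[381.2502, 0.0, 256.5203], [0.0, 381.2502, 197.3178], [0.0, 0.0, 1.0]], 'k1': 0.0179, 'origin': [0.2064, 0.3275, 0.6508], 'attitude': [[-0.8057, -0.4013, 0.4356], [-0.5923, 0.5525, -0.5865], [-0.0053, -0.7306, -0.6828]]}
top {'intrinsics': [[390.2921, 0.0, 258.4621], [0.0, 390.2921, 191.3524], [0.0, 0.0, 1.0]], 'k1': -0.03, 'origin': [0.4836, -0.1573, 1.0613], 'attitude': [[-0.0152, -0.9946, 0.1024], [-0.9998, 0.0161, 0.0074], [-0.009, -0.1023, -0.9947]]}
```

View pics/top0.png

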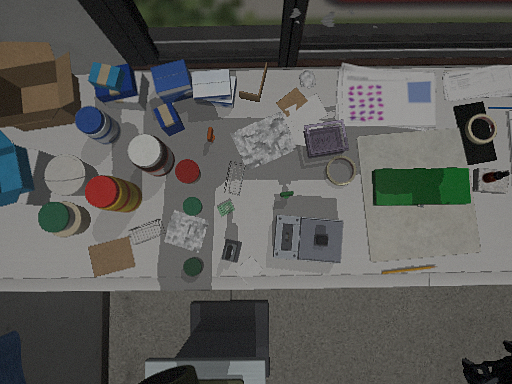

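View pics/scene0.png

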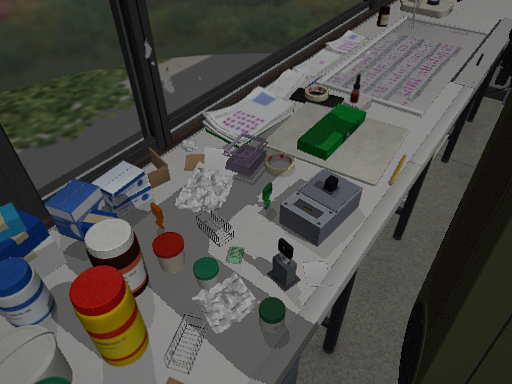

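The top view shows the grey box at (308,238), with the lock window at about (287,237) and the knob at (321,239). The key candidates are:
- Black bow on a grey stand: top (231,250), scene (286,250).
- Green: top (286,193), scene (267,193).
- Orange: top (210,133), scene (157,213).

The black one fits the description. I'll confirm it in an enlarged crop.

Run:
```python
import cv2,numpy as np
b=cv2.imread("pics/top0.png")[205:275,212:352];a=cv2.imread("pics/scene0.png")[170:295,240:380]
A=cv2.resize(b,None,fx=5,fy=5,interpolation=2)[:, :700]
B=cv2.resize(a,(280,250),interpolation=2)
o=np.zeros((600,700,3),np.uint8);o[:350]=A;o[350:,:280]=B
cv2.imwrite("pics/crop.png",np.clip(o*1.7,0,255).astype(np.uint8))
```

```text
(no output)
```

View pics/crop.png

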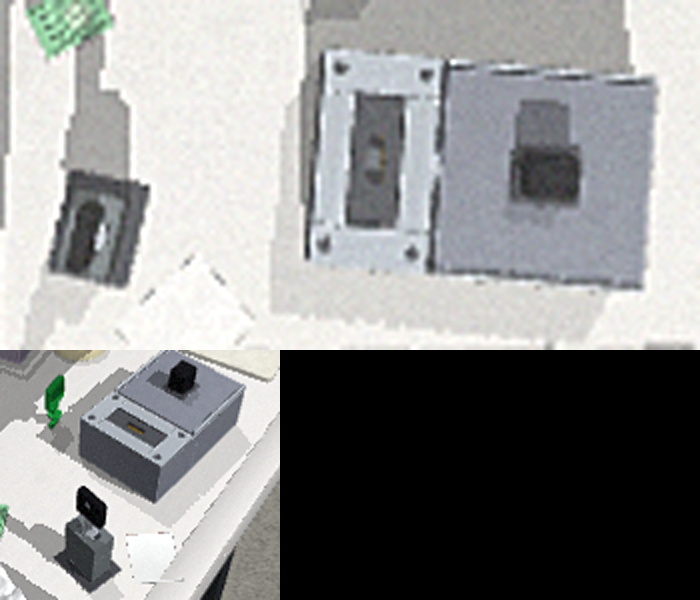

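The crop confirms it: a black bow in the grey stand at crop (88,237), the window centre at (376,160), and the knob at (546,175). Neither look-alike is black. Next I'll localise these points.

```bash
cat > h.py <<'E'
import numpy as np,cv2
from station import readout, eyes, r
def ground(c,px,z):
    px=np.array(px,float).reshape(-1,1,2)
    K=np.array(c["intrinsics"]);d=(px.reshape(-1,2)-K[:2,2])/np.array([K[0,0],K[1,1]])
    u=d.copy()
    for _ in range(10): u=d/(1+c["k1"]*(u**2).sum(1,keepdims=True))
    w=np.c_[u,np.ones(len(u))]@np.array(c["attitude"]).T
    o=np.array(c["origin"]);return o+w*((z-o[2])/w[:,2])[:,None]
def project(c,P):
    P=(np.atleast_2d(P)-c["origin"])@np.array(c["attitude"]);u=P[:,:2]/P[:,2:]
    u=u*(1+c["k1"]*(u**2).sum(1,keepdims=True));K=np.array(c["intrinsics"]);return u*K[0,0]+K[:2,2]
E
python3 - <<'E'
from h import *
np.set_printoptions(precision=4,suppress=True)
c=eyes.get_calibration("top")
f=lambda q,z:ground(c,(np.array(q)+.5)/5-.5+[212,205],z)
d=f([(325,48),(307,262),(640,290),(655,76)],.062);print("box",d,d.mean(0),[np.linalg.norm(d[i]-d[i-1]) for i in range(4)])
w=f([(356,93),(406,97),(394,228),(346,222)],.062);print("win",w.mean(0))
k=f([(512,148),(580,148),(580,205),(510,203)],.092);print("knob",k,k.mean(0))
s=f([(70,172),(148,184),(128,287),(50,270)],.056);print("stand",s,s.mean(0),[np.linalg.norm(s[i]-s[i-1]) for i in range(4)])
b=f([(97,204),(78,268)],.1075);print("bow",b,b.mean(0))
E
```

```text
box [[ 0.527  -0.1954  0.062 ]
 [ 0.4189 -0.1841  0.062 ]
 [ 0.4022 -0.3522  0.062 ]
 [ 0.51   -0.3636  0.062 ]] [ 0.4645 -0.2738  0.062 ] [np.float64(0.16911164154151315), np.float64(0.10873954721933875), np.float64(0.16888732229127693), np.float64(0.10844121455798443)]
win [ 0.4698 -0.22    0.062 ]
knob [[ 0.4749 -0.2856  0.092 ]
 [ 0.4744 -0.3191  0.092 ]
 [ 0.4465 -0.3182  0.092 ]
 [ 0.448  -0.2838  0.092 ]] [ 0.461  -0.3017  0.092 ]
stand [[ 0.4659 -0.0638  0.056 ]
 [ 0.4592 -0.1037  0.056 ]
 [ 0.4072 -0.093   0.056 ]
 [ 0.4163 -0.0532  0.056 ]] [ 0.4371 -0.0784  0.056 ] [np.float64(0.05063465253973838), np.float64(0.040461202300273384), np.float64(0.05305567058208476), np.float64(0.040745100174301246)]
bow [[ 0.4512 -0.0816  0.1075]
 [ 0.4206 -0.0721  0.1075]] [ 0.4359 -0.0769  0.1075]
```

>>> {"op": "play_rows", "data": {
  "plan": [2.5,-2.8,0.2,-9.8,8.5,5.1,-5.6,0.4,-19.6,8.5,7.6,-8.5,0.6,-29.4,8.5,10.2,-11.3,0.8,-39.2,8.5,12.7,-14.1,1,-49,8.5]
}}

```text
t: 0.72
tcp_pos: [0.2987, -0.4299, 0.2207]
orientation: [[0.342, 0.94, -0.0], [0.94, -0.342, 0.001], [0.001, -0.001, -1.0]]
contact_force: [0.3, -0.1, 0.3]
grip_width: 0.0852
```

>>> {"op": "play_rows", "data": {
  "plan": [3.8,0.1,0.2,-9.8,8.5,7.6,0.1,0.4,-19.6,8.5,11.4,0.2,0.6,-29.4,8.5,15.2,0.3,0.8,-39.2,8.5,19,0.3,1,-49,8.5]
}}

```text
t: 1.35
tcp_pos: [0.3674, -0.2529, 0.2108]
orientation: [[-0.485, 0.875, -0.0], [0.875, 0.485, 0.0], [0.001, -0.0, -1.0]]
contact_force: [0.8, -0.1, 0.8]
grip_width: 0.0848
```

>>> {"op": "play_rows", "data": {
  "plan": [2.4,2.9,0,-9.8,4.5,4.9,5.8,0,-19.6,4.5,7.3,8.7,0,-29.4,4.5,9.8,11.6,0,-39.2,4.5,12.2,14.5,0,-48.5,4.5]
}}

```text
t: 1.98
tcp_pos: [0.436, -0.0763, 0.211]
orientation: [[-0.976, 0.217, -0.0], [0.217, 0.976, 0.0], [0.0, -0.0, -1.0]]
contact_force: [0.3, -0.6, 0.3]
grip_width: 0.045
```

Run:
```python
from h import *
np.set_printoptions(precision=3,suppress=True)
c=eyes.get_calibration("wrist");im=eyes.read_camera("wrist")[:,:,::-1].copy();cv2.imwrite("pics/w0.png",im)
print(c)
import pickle;pickle.dump(c,open("w0.pkl","wb"))
print(project(c,[[.436,-.077,.1075],[.437,-.078,.056],[.4702,-.2191,.062]]))
```

```text
{'intrinsics': array([[310.456,   0.   , 255.869],
       [  0.   , 310.456, 190.283],
       [  0.   ,   0.   ,   1.   ]]), 'k1': -0.05369402678684548, 'origin': array([ 0.37 , -0.063,  0.353]), 'attitude': array([[ 0.216,  0.941,  0.261],
       [ 0.976, -0.208, -0.058],
       [-0.   ,  0.267, -0.964]])}
[[256.366 189.167]
 [255.514 176.494]
 [128.483 237.611]]
```

View pics/w0.png

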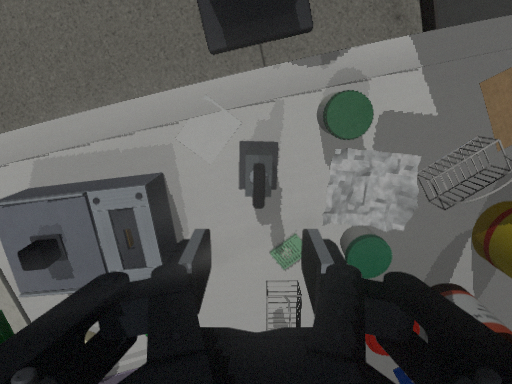

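The wrist view shows the bow at (259,185) and the stand top at (258,165). The lock window runs from about (110,210) to (147,268), with a dark slot near (129,238). I'll enlarge the key and the lock together.

Run:
```python
import cv2,numpy as np
a=cv2.imread("pics/w0.png");o=np.zeros((540,700,3),np.uint8)
f=lambda x,y,w,h:cv2.resize(a[y:y+h,x:x+w],None,fx=5,fy=5,interpolation=cv2.INTER_CUBIC)
o[:,:300]=f(230,130,60,108);o[:,300:]=f(95,175,80,108)
cv2.imwrite("pics/w0c.png",np.clip(o*1.6,0,255).astype(np.uint8))
```

```text
(no output)
```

View pics/w0c.png

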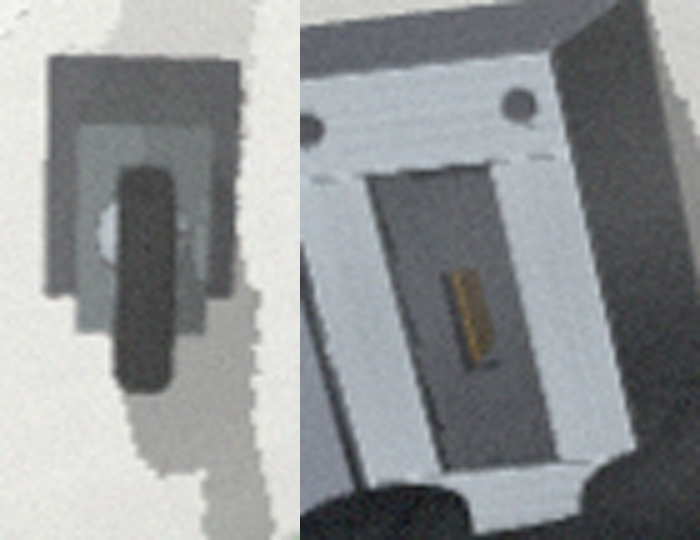

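Run:
```python
from h import *;import pickle
np.set_printoptions(precision=4,suppress=True)
c=pickle.load(open("w0.pkl","rb"))
f=lambda q,z,o:ground(c,(np.array(q)+.5)/5-.5+o,z)
K=(230,130);L=(35,175)
b=f([(144,393),(146,165)],.1075,K);print("bow far end top",b)
print("pred bow ends px crop",(project(c,[[.436+.017*s*.976,-.077-.017*s*.217,z] for s in(1,-1) for z in(.1075,.0755)])-K+.5)*5)
s=f([(77,125),(212,125),(205,332),(76,332)],.056,K);print("stand",s,s.mean(0))
w=f([(366,178),(492,163),(556,457),(443,470)],.062,L);print("win",w,w.mean(0))
h=f([(443,272),(475,270),(495,360),(468,370)],.059,L);print("slot",h,h.mean(0))
a=np.deg2rad(-6);ex=np.array([np.cos(a),np.sin(a),0]);print("slot x rel win",(h.mean(0)-w.mean(0))@ex, "win angle",[np.rad2deg(np.arctan2(*(w[i]-w[j])[[1,0]])) for i,j in((3,0),(2,1))],np.linalg.norm(w[3]-w[0]),np.linalg.norm(w[1]-w[0]))
```

```text
bow far end top [[ 0.4525 -0.0789  0.1075]
 [ 0.4148 -0.0703  0.1075]]
pred bow ends px crop [[134.1682 396.4425]
 [133.9356 340.8567]
 [134.5008 196.6781]
 [134.2234 161.2327]]
stand [[ 0.4137 -0.0832  0.056 ]
 [ 0.4193 -0.0578  0.056 ]
 [ 0.4598 -0.0676  0.056 ]
 [ 0.4542 -0.0928  0.056 ]] [ 0.4367 -0.0753  0.056 ]
win [[ 0.4373 -0.23    0.062 ]
 [ 0.4398 -0.2038  0.062 ]
 [ 0.5051 -0.2117  0.062 ]
 [ 0.5031 -0.2366  0.062 ]] [ 0.4713 -0.2205  0.062 ]
slot [[ 0.4609 -0.223   0.059 ]
 [ 0.4619 -0.2162  0.059 ]
 [ 0.4821 -0.2188  0.059 ]
 [ 0.4831 -0.2252  0.059 ]] [ 0.472  -0.2208  0.059 ]
slot x rel win 0.0006940874071804257 win angle [np.float64(-5.723252762170284), np.float64(-6.934367621568187)] 0.06605549024339277 0.026362789156609206
```

>>> {"op": "play_rows", "data": {
  "plan": [0,0.1,4,0,4.5,0,0.1,8,0,4.5,0,0.1,11,0,4.5,0,0.1,13,0,4.5,0,0.1,13.8,0,4.5]
}}

```text
t: 2.65
tcp_pos: [0.4349, -0.0764, 0.0716]
orientation: [[-0.975, 0.222, -0.003], [0.222, 0.975, 0.001], [0.003, 0.0, -1.0]]
contact_force: [-0.4, 0.2, 0.3]
grip_width: 0.0446
```

>>> {"op": "play_rows", "data": {
  "plan": [0,0,0,0,0.8,0,0,0,0,0.8,0,0,0,0,0.5,0,0,0,0,0.5,0,0,0,0,0.5],
  "force": 60
}}

```text
t: 3.28
tcp_pos: [0.437, -0.0763, 0.0743]
orientation: [[-0.975, 0.222, 0.002], [0.222, 0.975, 0.001], [-0.002, 0.001, -1.0]]
contact_force: [1.3, 6.4, 3.3]
grip_width: 0.0089
```

>>> {"op": "play_rows", "data": {
  "plan": [0,0,0,0,0.5,0,0,0,0,0.5]
}}

```text
t: 3.52
tcp_pos: [0.4371, -0.0763, 0.0742]
orientation: [[-0.975, 0.222, 0.002], [0.222, 0.975, 0.001], [-0.002, 0.001, -1.0]]
contact_force: [1.6, 5.2, 4.0]
grip_width: 0.009
```

>>> {"op": "play_rows", "data": {
  "plan": [0,0,-0.5,0,0.5,0,0,-1.5,0,0.5,0,0,-3,0,0.5,0,0,-5,0,0.5,0,0,-6.5,0,0.5]
}}

```text
t: 4.15
tcp_pos: [0.4369, -0.0775, 0.1407]
orientation: [[-0.975, 0.222, 0.002], [0.222, 0.975, -0.002], [-0.003, -0.002, -1.0]]
contact_force: [0.1, -0.1, -0.1]
grip_width: 0.0092
```

>>> {"op": "play_rows", "data": {
  "plan": [0,0,0,0,0.5,0,0,0,0,0.5]
}}

```text
t: 4.4
tcp_pos: [0.4359, -0.0768, 0.138]
orientation: [[-0.975, 0.222, -0.001], [0.222, 0.975, -0.0], [0.001, -0.0, -1.0]]
contact_force: [-0.5, -0.4, 0.0]
grip_width: 0.0094
```

Run:
```python
from h import *
s=readout.read_state();print({k:np.round(s[k],4).tolist() for k in("t","tcp_pos","orientation","contact_force","torque","joints")})
a=eyes.read_camera("wrist")[:,:,::-1];b=eyes.read_camera("scene")[:,:,::-1]
o=np.zeros((384,760,3),np.uint8);o[:,:380]=cv2.resize(a[120:310,160:350],(380,380)).repeat(1,0)[[*range(380)]+[379]*4];o[:,380:]=cv2.resize(b[120:312,200:390],(380,384))
cv2.imwrite("pics/lift.png",np.clip(o*1.5,0,255).astype(np.uint8))
```

```text
{'t': 4.4, 'tcp_pos': [0.4359, -0.0768, 0.138], 'orientation': [[-0.975, 0.2221, -0.0006], [0.2221, 0.975, -0.0002], [0.0005, -0.0003, -1.0]], 'contact_force': [-0.4826, -0.4307, 0.038], 'torque': [0.0309, -0.037, 0.0054], 'joints': [-16.9311, -15.9427, 125.4481, -0.0213, 70.5225, -94.0922]}
```

View pics/lift.png

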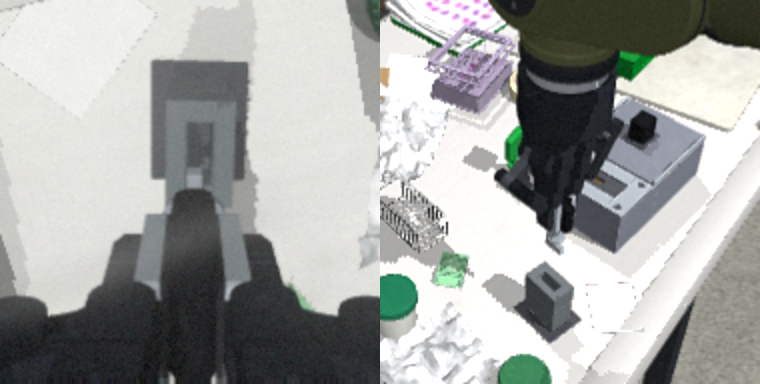

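>>> {"op": "play_rows", "data": {
  "plan": [-1.6,-3.3,0,-1.7,0.5,-3.3,-6.6,0,-3.4,0.5,-5,-10,0,-5,0.5,-6.6,-13.3,0.5,-6.7,0.5,-6.6,-13.3,2.4,-6.7,0.5]
}}

```text
t: 5.12
tcp_pos: [0.4719, -0.2233, 0.1145]
orientation: [[-0.994, 0.109, 0.002], [0.109, 0.994, -0.001], [-0.002, -0.001, -1.0]]
contact_force: [0.3, -0.5, 0.2]
grip_width: 0.0094
```

>>> {"op": "play_rows", "data": {
  "plan": [0,0,0.6,0,0.5,0,0,0.6,0,0.5,0,0,0.6,0,0.5]
}}

```text
t: 5.5
tcp_pos: [0.4712, -0.2204, 0.1086]
orientation: [[-0.994, 0.106, 0.0], [0.106, 0.994, -0.0], [-0.0, -0.0, -1.0]]
contact_force: [-0.7, 0.2, -0.0]
grip_width: 0.0092
```

Run:
```python
from h import *;import pickle
s=readout.read_state();print({k:np.round(s[k],4).tolist() for k in("t","tcp_pos","orientation","contact_force","torque")})
c=eyes.get_calibration("wrist");pickle.dump(c,open("w1.pkl","wb"))
a=eyes.read_camera("wrist")[:,:,::-1];b=eyes.read_camera("scene")[:,:,::-1]
cv2.imwrite("pics/w1.png",a);cv2.imwrite("pics/s1.png",b)
A=cv2.resize(a[110:260,200:320],(480,600),interpolation=2);B=cv2.resize(b[150:250,270:323],(318,600),interpolation=2)
cv2.imwrite("pics/over.png",np.clip(np.hstack([A,B])*1.5,0,255).astype(np.uint8))
x=s["tcp_pos"];print(project(c,[x-[0,0,.0335],x-[0,0,.0305-.018],[.472,-.2208,.059]]),project(eyes.get_calibration("scene"),[x-[0,0,.0335]]))
```

```text
{'t': 5.5, 'tcp_pos': [0.4712, -0.2204, 0.1086], 'orientation': [[-0.9944, 0.1057, 0.0004], [0.1057, 0.9944, -0.0002], [-0.0004, -0.0002, -1.0]], 'contact_force': [-0.6788, 0.2267, -0.0088], 'torque': [0.0154, -0.0285, -0.0282]}
[[257.68338061 219.63494319]
 [257.88932806 233.61598577]
 [257.03403838 212.04117844]] [[308.99938001 202.6607754 ]]
```

View pics/over.png

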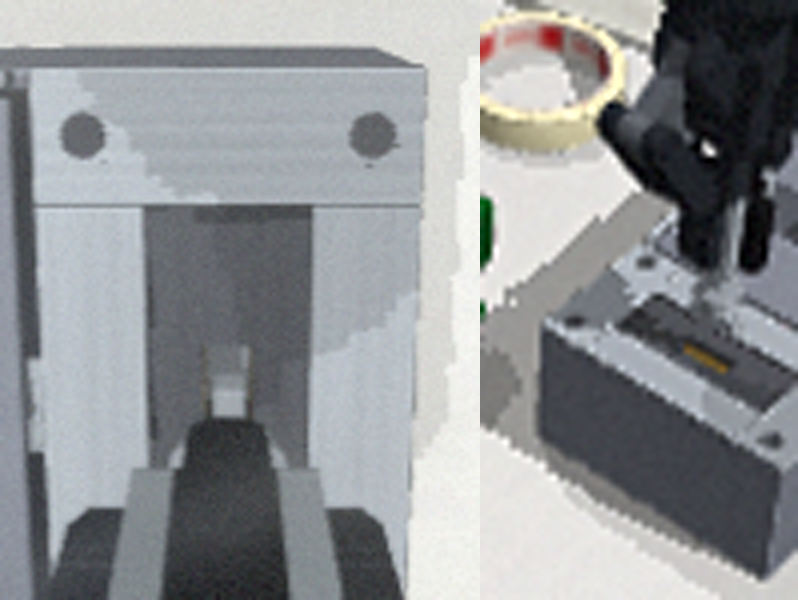

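>>> {"op": "play_rows", "data": {
  "plan": [0,0,0.7,0,0.5,0,0,1.3,0,0.5,0,0,1.7,0,0.5,0,0,2.0,0,0.5,0,0,2.0,0,0.5]
}}

```text
t: 6.22
tcp_pos: [0.471, -0.221, 0.0885]
orientation: [[-0.994, 0.107, -0.0], [0.107, 0.994, 0.0], [0.0, 0.0, -1.0]]
contact_force: [-1.5, 1.1, 2.4]
grip_width: 0.0088
```

>>> {"op": "play_rows", "data": {
  "plan": [0,0,0.1,0,0.5,0,0,0.2,0,0.5,0,0,0.2,0,0.5]
}}

```text
t: 6.6
tcp_pos: [0.4714, -0.2211, 0.0863]
orientation: [[-0.994, 0.107, 0.001], [0.107, 0.994, -0.0], [-0.001, -0.0, -1.0]]
contact_force: [2.3, -0.8, -1.3]
grip_width: 0.009
```

>>> {"op": "play_rows", "data": {
  "plan": [0,0,0.1,0,0.5,0,0,0.2,0,0.5,0,0,0.3,0,0.5,0,0,0.3,0,0.5]
}}

```text
t: 7.1
tcp_pos: [0.4713, -0.2211, 0.0834]
orientation: [[-0.994, 0.107, 0.001], [0.107, 0.994, -0.0], [-0.001, -0.0, -1.0]]
contact_force: [2.9, -0.6, 0.0]
grip_width: 0.0093
```

>>> {"op": "play_rows", "data": {
  "plan": [0,0,0.1,0,0.5,0,0,0.2,0,0.5,0,0,0.3,0,0.5,0,0,0.4,0,0.5,0,0,0.4,0,0.5]
}}

```text
t: 7.72
tcp_pos: [0.4698, -0.2205, 0.0782]
orientation: [[-0.994, 0.107, -0.003], [0.107, 0.994, 0.001], [0.003, 0.001, -1.0]]
contact_force: [-0.3, -0.4, -0.7]
grip_width: 0.0092
```

>>> {"op": "play_rows", "data": {
  "plan": [0,0,0.1,0,0.5,0,0,0.2,0,0.5,0,0,0.2,0,0.5]
}}

```text
t: 8.1
tcp_pos: [0.4709, -0.221, 0.0773]
orientation: [[-0.994, 0.107, -0.0], [0.107, 0.994, 0.0], [0.0, 0.0, -1.0]]
contact_force: [0.2, -0.1, -1.3]
grip_width: 0.009
```

>>> {"op": "play_rows", "data": {
  "plan": [0,0,0.1,0,0.5,0,0,0.1,0,0.5]
}}

```text
t: 8.35
tcp_pos: [0.4711, -0.221, 0.0765]
orientation: [[-0.994, 0.107, -0.0], [0.107, 0.994, -0.0], [0.0, -0.0, -1.0]]
contact_force: [-0.8, 1.1, 0.4]
grip_width: 0.0089
```

>>> {"op": "play_rows", "data": {
  "plan": [0,0,0.1,0,0.5,0,0,0.1,0,0.5]
}}

```text
t: 8.6
tcp_pos: [0.4711, -0.2211, 0.0754]
orientation: [[-0.994, 0.107, 0.0], [0.107, 0.994, -0.0], [-0.0, -0.0, -1.0]]
contact_force: [-0.5, 1.4, 3.3]
grip_width: 0.009
```

>>> {"op": "play_rows", "data": {
  "plan": [0,0,0.1,0,0.5,0,0,0.1,0,0.5]
}}

```text
t: 8.85
tcp_pos: [0.4711, -0.2211, 0.0744]
orientation: [[-0.994, 0.107, 0.0], [0.107, 0.994, -0.0], [-0.0, -0.0, -1.0]]
contact_force: [-1.7, 0.5, 3.4]
grip_width: 0.0089
```

Run:
```python
from h import *
s=readout.read_state();print({k:np.round(s[k],4).tolist() for k in("t","tcp_pos","contact_force","torque","joints")})
a=eyes.read_camera("wrist")[:,:,::-1];b=eyes.read_camera("scene")[:,:,::-1]
A=cv2.resize(a[110:260,200:320],(480,600),interpolation=2);B=cv2.resize(b[150:250,270:323],(318,600),interpolation=2)
cv2.imwrite("pics/home.png",np.clip(np.hstack([A,B])*1.5,0,255).astype(np.uint8))
```

```text
{'t': 8.85, 'tcp_pos': [0.4711, -0.2211, 0.0744], 'contact_force': [-1.6729, 0.4626, 3.383], 'torque': [0.155, 0.2608, -0.0436], 'joints': [-31.0505, -0.4555, 118.5023, -0.0004, 61.9472, -114.9221]}
```

View pics/home.png

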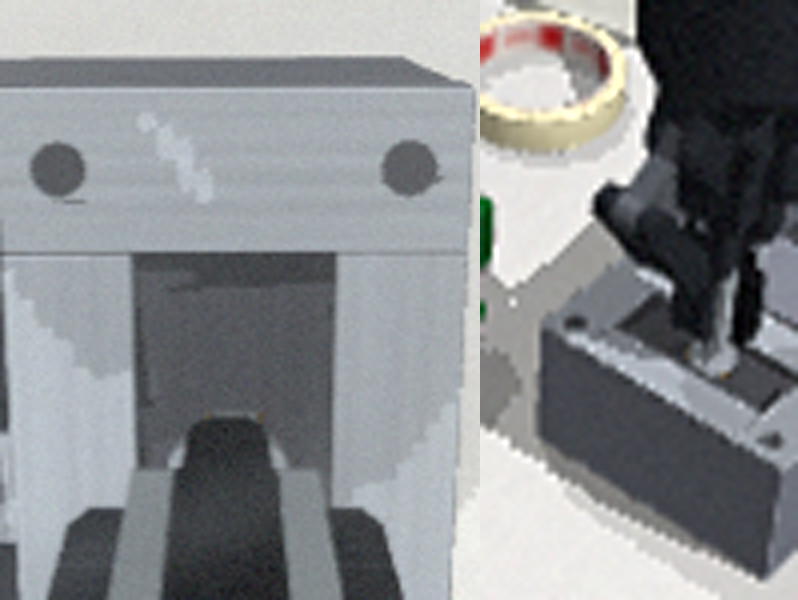

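>>> {"op": "play_rows", "data": {
  "plan": [0,0,0.1,0,0.5,0,0,0.1,0,0.5,0,0,0.1,0,0.5]
}}

```text
t: 9.32
tcp_pos: [0.4711, -0.221, 0.0734]
orientation: [[-0.994, 0.107, 0.0], [0.107, 0.994, -0.0], [-0.0, -0.0, -1.0]]
contact_force: [-1.7, 0.6, 3.2]
grip_width: 0.0092
```

>>> {"op": "play_rows", "data": {
  "plan": [0,0,0.1,0,0.5,0,0,0.1,0,0.5]
}}

```text
t: 9.57
tcp_pos: [0.4711, -0.2211, 0.0724]
orientation: [[-0.994, 0.107, 0.0], [0.107, 0.994, -0.0], [-0.0, -0.0, -1.0]]
contact_force: [-1.6, -0.0, 4.5]
grip_width: 0.0089
```

>>> {"op": "play_rows", "data": {
  "plan": [0,0,0.1,0,0.5,0,0,0.1,0,0.5]
}}

```text
t: 9.82
tcp_pos: [0.4711, -0.221, 0.0714]
orientation: [[-0.994, 0.107, 0.0], [0.107, 0.994, -0.0], [-0.0, -0.0, -1.0]]
contact_force: [-1.3, 0.2, 4.9]
grip_width: 0.0093
```

Run:
```python
from h import *
s=readout.read_state();print({k:np.round(s[k],4).tolist() for k in("t","tcp_pos","contact_force","torque","joints")})
a=eyes.read_camera("wrist")[:,:,::-1];b=eyes.read_camera("scene")[:,:,::-1]
A=cv2.resize(a[110:260,200:320],(480,600),interpolation=2);B=cv2.resize(b[150:250,270:323],(318,600),interpolation=2)
cv2.imwrite("pics/home2.png",np.clip(np.hstack([A,B])*1.5,0,255).astype(np.uint8))
p=cv2.imread("pics/home.png")
f=lambda im:im[400:600,100:380].astype(int)
n=cv2.imread("pics/home2.png");print(abs(f(n)-f(p)).mean())
for y in range(400,460,5): print(y,p[y,230,1],n[y,230,1],end="; ")
```

```text
{'t': 9.825, 'tcp_pos': [0.4711, -0.221, 0.0714], 'contact_force': [-1.284, 0.2219, 4.8737], 'torque': [0.1262, 0.3244, 0.0176], 'joints': [-31.0493, -0.2171, 118.595, -0.0001, 61.6127, -114.9232]}
4.280803571428572
400 88 87; 405 87 88; 410 99 94; 415 100 96; 420 52 57; 425 49 39; 430 55 45; 435 54 51; 440 54 49; 445 45 48; 450 51 49; 455 54 40;
```

>>> {"op": "play_rows", "data": {
  "plan": [0,0,0,2,0.5,0,0,0,4,0.5,0,0,0,6,0.5,0,0,0,6,0.5]
}}

```text
t: 10.42
tcp_pos: [0.4715, -0.2212, 0.0716]
orientation: [[-0.978, 0.211, 0.001], [0.211, 0.978, -0.0], [-0.001, -0.0, -1.0]]
contact_force: [0.4, 0.8, 5.4]
grip_width: 0.0092
```

```bash
cat > st.py <<'E'
from h import *
s=readout.read_state();print({k:np.round(s[k],4).tolist() for k in("t","tcp_pos","contact_force","torque","joints","grip_width")},"ang",np.rad2deg(np.arctan2(s["orientation"][1][0],s["orientation"][0][0])))
E
python3 st.py
```

```text
{'t': 10.425, 'tcp_pos': [0.4715, -0.2212, 0.0716], 'contact_force': [0.4057, 0.7655, 5.3639], 'torque': [0.075, -0.1695, 0.014], 'joints': [-31.0448, -0.2189, 118.5736, 0.018, 61.5773, -108.9005], 'grip_width': 0.0092} ang 167.84716312747847
```

>>> {"op": "play_rows", "data": {
  "plan": [0,0,0,3,0.5,0,0,0,6,0.5,0,0,0,9,0.5,0,0,0,9,0.5]
}}

```text
t: 10.92
tcp_pos: [0.4716, -0.2208, 0.0716]
orientation: [[-0.933, 0.36, 0.001], [0.36, 0.933, 0.0], [-0.001, 0.001, -1.0]]
contact_force: [1.6, 1.8, 5.2]
grip_width: 0.0089
```

```bash
python3 st.py
```

```text
{'t': 10.925, 'tcp_pos': [0.4716, -0.2208, 0.0716], 'contact_force': [1.6413, 1.7683, 5.1745], 'torque': [0.3738, -0.3878, 0.0795], 'joints': [-31.0307, -0.217, 118.5776, 0.0597, 61.5845, -99.9579], 'grip_width': 0.0089} ang 158.89878004223968
```

>>> {"op": "play_rows", "data": {
  "plan": [0,0,0,5,0.5,0,0,0,10,0.5,0,0,0,15,0.5,0,0,0,20,0.5,0,0,0,20,0.5]
}}

```text
t: 11.55
tcp_pos: [0.4713, -0.2208, 0.0714]
orientation: [[-0.754, 0.657, 0.001], [0.657, 0.754, 0.0], [-0.0, 0.001, -1.0]]
contact_force: [1.1, 2.1, 4.8]
grip_width: 0.0091
```

```bash
python3 st.py
```

```text
{'t': 11.55, 'tcp_pos': [0.4713, -0.2208, 0.0714], 'contact_force': [1.1444, 2.1332, 4.7803], 'torque': [0.5042, -0.3526, 0.0246], 'joints': [-31.0338, -0.2171, 118.5907, 0.0519, 61.6026, -80.0195], 'grip_width': 0.0091} ang 138.96095860080487
```

Run:
```python
from h import *
a=eyes.read_camera("wrist")[:,:,::-1];b=eyes.read_camera("scene")[:,:,::-1]
A=cv2.resize(a[110:260,195:315],(480,600),interpolation=2);B=cv2.resize(b[180:240,285:317],(320,600),interpolation=2)
cv2.imwrite("pics/turn.png",np.clip(np.hstack([A,B])*1.5,0,255).astype(np.uint8))
```

```text
(no output)
```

View pics/turn.png

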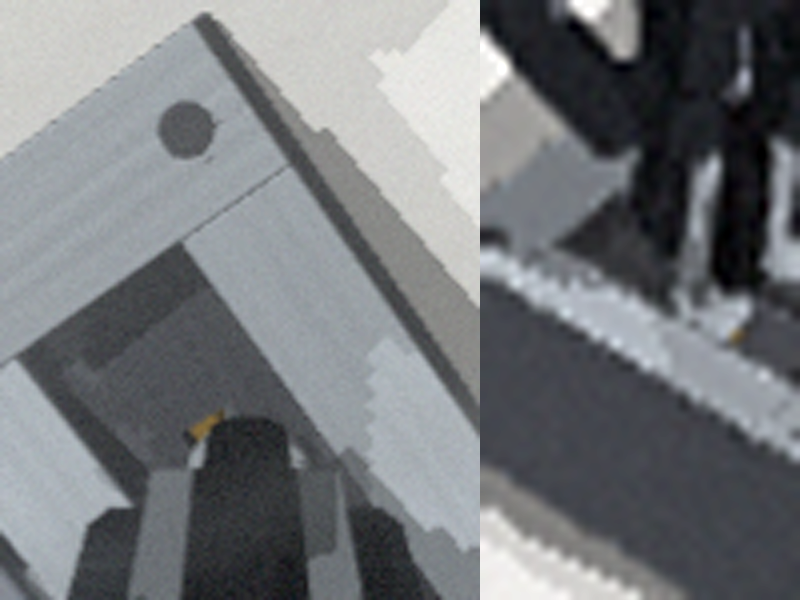

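The collar sits on the plate and the orange end of the slot is clear beside the turned bow at (207,427), so the bit is below the plate and turning freely. I'll keep turning.

>>> {"op": "play_rows", "data": {
  "plan": [0,0,0,5,0.5,0,0,0,10,0.5,0,0,0,15,0.5,0,0,0,20,0.5,0,0,0,20,0.5]
}}

```text
t: 12.28
tcp_pos: [0.4712, -0.2207, 0.0714]
orientation: [[-0.485, 0.875, 0.0], [0.875, 0.485, 0.001], [0.0, 0.001, -1.0]]
contact_force: [2.0, 3.9, 4.9]
grip_width: 0.0087
```

>>> {"op": "play_rows", "data": {
  "plan": [0,0,0,4,0.5,0,0,0,8,0.5,0,0,0,12,0.5,0,0,0,15,0.5,0,0,0,15,0.5]
}}

```text
t: 12.9
tcp_pos: [0.4711, -0.2207, 0.0713]
orientation: [[-0.242, 0.97, 0.0], [0.97, 0.242, 0.001], [0.001, 0.0, -1.0]]
contact_force: [3.4, 4.5, 4.6]
grip_width: 0.0089
```

```bash
python3 st.py
```

```text
{'t': 12.9, 'tcp_pos': [0.4711, -0.2207, 0.0713], 'contact_force': [3.3966, 4.5335, 4.5979], 'torque': [0.8202, -0.486, 0.0168], 'joints': [-31.033, -0.2147, 118.6031, 0.0503, 61.6229, -45.0544], 'grip_width': 0.0089} ang 103.99749344270953
```

>>> {"op": "play_rows", "data": {
  "plan": [0,0,0,3,0.5,0,0,0,6,0.5,0,0,0,6,0.5]
}}

```text
t: 13.28
tcp_pos: [0.4711, -0.2206, 0.0713]
orientation: [[-0.139, 0.99, 0.0], [0.99, 0.139, 0.001], [0.001, 0.0, -1.0]]
contact_force: [2.2, 4.2, 4.8]
grip_width: 0.0095
```

```bash
python3 st.py
```

```text
{'t': 13.275, 'tcp_pos': [0.4711, -0.2206, 0.0713], 'contact_force': [2.2039, 4.2188, 4.8108], 'torque': [0.8552, -0.5497, -0.0139], 'joints': [-31.0325, -0.2127, 118.6041, 0.0498, 61.6243, -39.041], 'grip_width': 0.0095} ang 97.98480700668887
```

>>> {"op": "play_rows", "data": {
  "plan": [0,0,0,1.5,0.5,0,0,0,3,0.5,0,0,0,3,0.5]
}}

```text
t: 13.65
tcp_pos: [0.4712, -0.2207, 0.0713]
orientation: [[-0.087, 0.996, 0.0], [0.996, 0.087, 0.001], [0.001, 0.0, -1.0]]
contact_force: [2.8, 4.6, 4.2]
grip_width: 0.0092
```

```bash
python3 st.py
```

```text
{'t': 13.65, 'tcp_pos': [0.4712, -0.2207, 0.0713], 'contact_force': [2.7672, 4.5567, 4.2031], 'torque': [0.8927, -0.518, 0.0598], 'joints': [-31.0345, -0.2165, 118.6027, 0.0489, 61.6191, -36.051], 'grip_width': 0.0092} ang 94.99325364576303
```

>>> {"op": "play_rows", "data": {
  "plan": [0,0,0,2,0.5,0,0,0,2,0.5]
}}

```text
t: 13.9
tcp_pos: [0.4711, -0.2207, 0.0713]
orientation: [[-0.053, 0.999, 0.0], [0.999, 0.053, 0.001], [0.001, 0.0, -1.0]]
contact_force: [2.5, 4.2, 4.8]
grip_width: 0.0092
```

```bash
python3 st.py
```

```text
{'t': 13.9, 'tcp_pos': [0.4711, -0.2207, 0.0713], 'contact_force': [2.5175, 4.2442, 4.7778], 'torque': [0.8078, -0.5208, 0.2036], 'joints': [-31.0324, -0.2149, 118.6025, 0.0459, 61.6208, -34.0648], 'grip_width': 0.0092} ang 93.01054497693418
```

>>> {"op": "play_rows", "data": {
  "plan": [0,0,0,2,0.5,0,0,0,2,0.5]
}}

```text
t: 14.15
tcp_pos: [0.4711, -0.2206, 0.0713]
orientation: [[-0.018, 1.0, 0.0], [1.0, 0.018, 0.001], [0.001, 0.0, -1.0]]
contact_force: [2.2, 4.7, 4.5]
grip_width: 0.009
```

```bash
python3 st.py
```

```text
{'t': 14.15, 'tcp_pos': [0.4711, -0.2206, 0.0713], 'contact_force': [2.2106, 4.6806, 4.4631], 'torque': [0.9013, -0.5733, 0.2997], 'joints': [-31.0281, -0.2169, 118.6046, 0.0391, 61.626, -32.0898], 'grip_width': 0.009} ang 91.04309899912619
```

The torque rose 0.06, 0.20, 0.30 N m at about 80°, so the key is at its stop. I'll unload, release and rise.

>>> {"op": "play_rows", "data": {
  "plan": [0,0,-0.2,-1,0.5,0,0,-0.4,-2,0.5,0,0,-0.4,-2,0.5]
}}

```text
t: 14.52
tcp_pos: [0.471, -0.2206, 0.075]
orientation: [[-0.052, 0.999, 0.0], [0.999, 0.052, 0.001], [0.001, 0.0, -1.0]]
contact_force: [3.1, 4.6, 2.7]
grip_width: 0.0095
```

>>> {"op": "play_rows", "data": {
  "plan": [0,0,0,0,2,0,0,0,0,4.5,0,0,0,0,4.5,0,0,0,0,4.5,0,0,0,0,4.5]
}}

```text
t: 15.15
tcp_pos: [0.4709, -0.2211, 0.0753]
orientation: [[-0.05, 0.999, -0.0], [0.999, 0.05, -0.0], [-0.0, -0.0, -1.0]]
contact_force: [-0.4, 0.4, -0.3]
grip_width: 0.0448
```

>>> {"op": "play_rows", "data": {
  "plan": [0,0,-0.5,0,4.5,0,0,-2,0,4.5,0,0,-5,0,4.5,0,0,-8,0,4.5,0,0,-8,0,4.5]
}}

```text
t: 15.78
tcp_pos: [0.4732, -0.2223, 0.1598]
orientation: [[-0.05, 0.999, 0.007], [0.999, 0.05, -0.004], [-0.004, 0.006, -1.0]]
contact_force: [-0.1, -0.1, 0.6]
grip_width: 0.045
```

```bash
python3 st.py
python3 - <<'E'
from h import *
c=eyes.get_calibration("wrist");a=eyes.read_camera("wrist")[:,:,::-1];b=eyes.read_camera("top")[:,:,::-1]
cv2.imwrite("pics/rel.png",np.clip(np.vstack([cv2.resize(a,(560,420))[:380], cv2.resize(b[205:275,230:420],(560,206))])*1.4,0,255).astype(np.uint8))
print(project(c,[[.4711,-.2207,.1105],[.4619,-.3067,.092]])*560/512)
E
```

```text
{'t': 15.775, 'tcp_pos': [0.4732, -0.2223, 0.1598], 'contact_force': [-0.0944, -0.1174, 0.6079], 'torque': [-0.0225, -0.0099, 0.031], 'joints': [-31.0458, -6.2058, 114.9978, -0.0027, 70.7582, -33.925], 'grip_width': 0.045} ang 92.87921054381808
[[275.44794385 226.58660786]
 [257.17698063 330.57633817]]
```

View pics/rel.png

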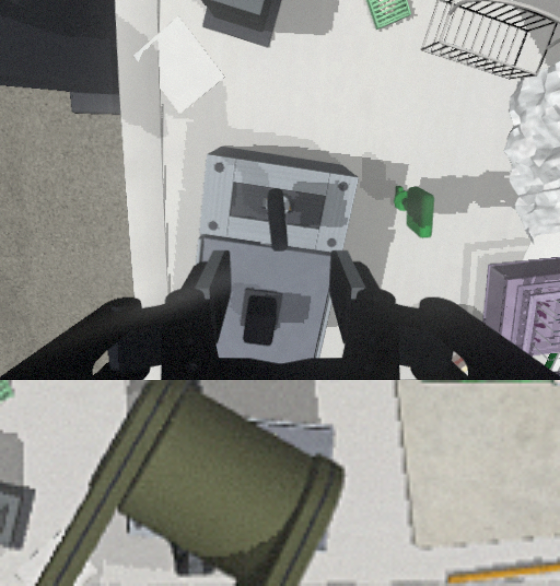

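Key upright and turned in the lock, with its bow top at (277,228) as predicted. The knob top is at (260,325), also close to prediction. Moving to the knob.

>>> {"op": "play_rows", "data": {
  "plan": [-3,-0.5,0,3,4.5,-6,-1,0,6,4.5,-8.5,-1.3,0,9,4.5,-8.5,-1.3,0,9,4.5,-8.5,-1.3,3,9,4.5]
}}

```text
t: 16.5
tcp_pos: [0.4635, -0.3071, 0.1267]
orientation: [[0.106, 0.994, 0.003], [0.994, -0.106, -0.002], [-0.002, 0.003, -1.0]]
contact_force: [0.4, -0.0, -0.1]
grip_width: 0.0451
```

>>> {"op": "play_rows", "data": {
  "plan": [0,0,3,0,4.5,0,0,4.5,0,4.5,0,0,5.4,0,4.5,0,0,5.4,0,4.5]
}}

```text
t: 17.0
tcp_pos: [0.4623, -0.3062, 0.0712]
orientation: [[0.106, 0.994, -0.0], [0.994, -0.106, 0.0], [0.0, -0.0, -1.0]]
contact_force: [0.2, 0.4, 0.0]
grip_width: 0.0452
```

>>> {"op": "play_rows", "data": {
  "plan": [0,0,0,0,2.5,0,0,0,0,1.8,0,0,0,0,1.8,0,0,0,0,1.8],
  "force": 30
}}

```text
t: 17.5
tcp_pos: [0.4625, -0.3071, 0.0727]
orientation: [[0.106, 0.994, 0.0], [0.994, -0.106, -0.001], [-0.001, 0.0, -1.0]]
contact_force: [-3.3, 1.2, 6.8]
grip_width: 0.0213
```

```bash
python3 st.py
```

```text
{'t': 17.5, 'tcp_pos': [0.4625, -0.3071, 0.0727], 'contact_force': [-3.2983, 1.1503, 6.7863], 'torque': [0.1636, 0.639, 0.116], 'joints': [-39.1043, 3.9935, 114.1146, -0.037, 61.84, -32.9788], 'grip_width': 0.0213} ang 83.89195698707613
```

>>> {"op": "play_rows", "data": {
  "plan": [-0.5,0,-0.1,0,1.8,-1,0,-0.2,0,1.8,-1.5,0,-0.2,0,1.8,-1.5,0,-0.2,0,1.8]
}}

```text
t: 18.0
tcp_pos: [0.4608, -0.322, 0.0728]
orientation: [[0.107, 0.994, 0.0], [0.994, -0.107, -0.001], [-0.001, 0.001, -1.0]]
contact_force: [3.1, -1.7, -4.9]
grip_width: 0.0211
```

```bash
python3 st.py
```

```text
{'t': 18.0, 'tcp_pos': [0.4608, -0.322, 0.0728], 'contact_force': [3.1141, -1.6996, -4.8665], 'torque': [-0.1946, -0.5076, 0.1478], 'joints': [-40.4147, 4.8492, 113.1985, -0.0129, 61.9081, -34.2634], 'grip_width': 0.0211} ang 83.85475551303871
```

>>> {"op": "play_rows", "data": {
  "plan": [-1,0,0.1,0,1.8,-2,0,0.1,0,1.8,-3,0,0.1,0,1.8,-4,0,0.1,0,1.8,-5,0,0.1,0,1.8]
}}

```text
t: 18.62
tcp_pos: [0.4556, -0.3722, 0.0728]
orientation: [[0.107, 0.994, 0.001], [0.994, -0.107, -0.001], [-0.0, 0.001, -1.0]]
contact_force: [3.1, 2.5, 1.9]
grip_width: 0.0213
```

>>> {"op": "play_rows", "data": {
  "plan": [-0.5,0,0,0,1.8,-1,0,0,0,1.8,-1.3,0,0,0,1.8,-1.4,0,0,0,1.8,-1.4,0,0,0,1.8]
}}

```text
t: 19.25
tcp_pos: [0.4542, -0.3855, 0.0728]
orientation: [[0.107, 0.994, 0.001], [0.994, -0.107, -0.001], [-0.001, 0.001, -1.0]]
contact_force: [3.3, 0.8, 2.7]
grip_width: 0.021
```

```bash
python3 st.py
```

```text
{'t': 19.25, 'tcp_pos': [0.4542, -0.3855, 0.0728], 'contact_force': [3.2702, 0.8188, 2.6741], 'torque': [0.0467, -0.6203, 0.1026], 'joints': [-45.4764, 8.8373, 108.8012, -0.0104, 62.2812, -39.3505], 'grip_width': 0.021} ang 83.87888775961707
```

>>> {"op": "play_rows", "data": {
  "plan": [0,0,0,0,3,0,0,0,0,4.5,0,0,0,0,4.5,0,0,0,0,4.5]
}}

```text
t: 19.75
tcp_pos: [0.4535, -0.385, 0.072]
orientation: [[0.107, 0.994, -0.001], [0.994, -0.107, 0.0], [0.0, -0.001, -1.0]]
contact_force: [-0.0, 0.1, 0.7]
grip_width: 0.0447
```

>>> {"op": "play_rows", "data": {
  "plan": [0,0,-1,0,4.5,0,0,-4,0,4.5,0,0,-8,0,4.5,0,0,-13,0,4.5,0,0,-15,0,4.5]
}}

```text
t: 20.38
tcp_pos: [0.4551, -0.3863, 0.2272]
orientation: [[0.107, 0.994, 0.005], [0.994, -0.107, -0.005], [-0.004, 0.005, -1.0]]
contact_force: [0.8, 0.8, -0.3]
grip_width: 0.0453
```

>>> {"op": "play_rows", "data": {
  "plan": [-4,0,0,0,4.5,-9,0,0,0,4.5,-14,0,0,0,4.5,-18,0,0,0,4.5,-18,0,0,0,4.5]
}}

```text
t: 21.0
tcp_pos: [0.4334, -0.566, 0.2206]
orientation: [[0.11, 0.994, -0.001], [0.994, -0.11, 0.002], [0.001, -0.002, -1.0]]
contact_force: [-0.2, 0.7, -0.3]
grip_width: 0.0449
```

```bash
python3 st.py
python3 - <<'E'
from h import *
b=eyes.read_camera("top")[:,:,::-1];a=eyes.read_camera("scene")[:,:,::-1]
o=np.vstack([cv2.resize(b[180:280,200:360],(480,300)),cv2.resize(a[150:300,220:380],(320,300)).repeat(1,0) if 0 else np.hstack([cv2.resize(a[150:300,220:380],(320,300)),np.zeros((300,160,3),np.uint8)])])
cv2.imwrite("pics/end.png",np.clip(o*1.5,0,255).astype(np.uint8))
E
```

```text
{'t': 21.0, 'tcp_pos': [0.4334, -0.566, 0.2206], 'contact_force': [-0.1553, 0.7159, -0.2527], 'torque': [0.036, -0.0299, -0.008], 'joints': [-56.8629, 15.2491, 86.2284, -0.0155, 78.6416, -50.569], 'grip_width': 0.0449} ang 83.70902085862608
```

View pics/end.png

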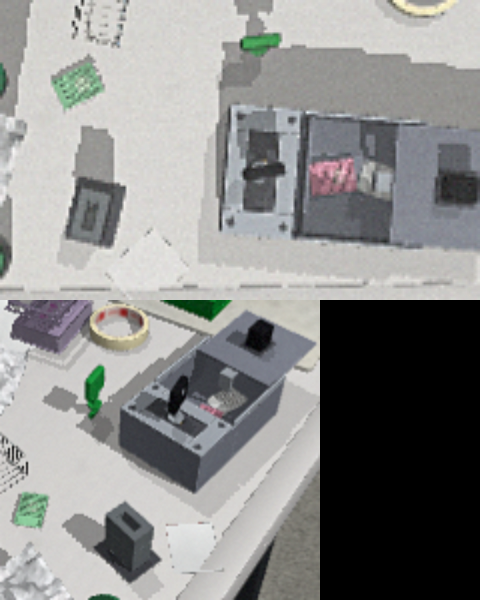

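The cover is wide open, the key is still turned in the lock at (263,171), and the stand, green look-alike, tape and cassette stand as before. Handing in.

```bash
python3 -c "
from station import r
print(r.job_done())"
```

```text
the job is handed in; nothing more can be done
None
```

The job is done and handed in at about 21 s of the 72 s allowed. The key is home and turned in the lock, and the cover is wide open.

- **Key:** I took the black key from its stand. The first probe dropped into the slot without resistance, as vision put the slot about 0.7 mm from the window's middle. It then went down until the collar bore on the sprung plate at about 5 N, well under the 60 N limit.
- **Turn:** I turned it clockwise about 80°. The torque then rose from 0.06 to about 0.3 N m, which I took as the solid stop, before backing off 2° and releasing.
- **Cover:** I slid it about 79 mm by the knob with only a few newtons, so the bolt was clear.
- **Last check:** The final pictures show the key upright and still turned, the cover open, and the green look-alike, tape and cassette where they were. The tape and the orange look-alike were only partly covered, or not covered, by that view. I did not check the jar separately either.
- **Disagreements:** The collar kept pressing the sprung plate down about 5 mm past its nominal level with only a gentle force rise. I had expected a hard seat there, but the key turned freely and unlocked the cover. The wrist camera's sideways positions differed from the arm's readings by about 1 mm.

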